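# Match a drive hub to the keyed test shaft

## Robot

A 6-joint arm with a two-finger parallel gripper is mounted at the origin on the work surface. World frame = base frame: x ahead of the robot, y to its left, z up, the work surface at z = 0. Lengths are in m, angles in degrees, forces in N, time in s.
With the tool pointing down it reaches from about 0.4 to 0.825 m from the base axis. Payload 7 kg.
Tool frame: the origin (TCP) lies on the centre line of the jaws, within the pads' length; the fingertips stand r.nose_length ahead of it and the grasp point (between the pads) lies 2 mm behind it (r.nose_length is the distance from the TCP to the fingertips, in m); z points along the fingers, y is the direction in which the jaws open and shut (so a half turn about z gives the same grasp; the last joint's range is limited). The gripper opens to 88 mm and grips with 3 to 60 N. Pads are 19 mm wide; open, the fingers measure 130 mm over their backs; the gripper's body (78 mm by 193 mm) begins 47 mm behind the grasp point.
Start: joints at [93.341, 20.546, 0.682, 0, -70.136, -16.507], TCP at [0.154, 0.657, 0.244] pointing down, gripper open.
Joint ranges: [-176.03, 176.03], [-82.01, 121.73], [-58.28, 71.71], [-173.87, 95.51], [-174.79, -0.11], [-173.66, 173.66]. Speed limits (degrees/s): [136.94, 136.94, 172.46, 180, 180, 180].

## Interface

Orientations are given as [roll, pitch, yaw] about the fixed x, y, z axes, in that order (R = Rz(yaw) Ry(pitch) Rx(roll)).
In Python, from plant import r gives the robot as it stands.
- The arm moves only by the tool apply_moves, never from a script. Its argument "targets" is a list of rows, each a list of 3 entries, a list of its own where there are three numbers: the shift along the tool's x, y, z scaled (see below), then the turn, a rotation vector about the tool's x, y, z scaled (see below), then the finger opening in mm, from 0 to 87.6. A call has 1 to 5 rows; each row shifts and turns the pose as measured when the row begins, along the tool's axes as they then stand; what a row does not reach is not made up. The controller multiplies each number of a shift by 0.04 m and each number of a turn by 8 degrees. A row lasts 1/10 s, in which the tool goes at most 50 mm and 8.59 degrees, less where a joint would pass 70% of its speed; a pose out of reach is approached as far as the arm can. A call with a number of a shift or a turn outside -1 to 1 is refused whole. A call with a gripper value outside its range is refused whole. The fingers move at their own pace and stop on an object; "squeeze" is the grip in N (left out, the last holds). Time passes only in rows, so rows that do not move let the fingers close. It gives the time, the measured TCP pose, the force and the opening at its end, in the units of the state.
- r.get_state(): the state, without advancing time (a new reading comes with each control period).
- r.capture(name): name is "scene" or "top" or "wrist"; returns a dict with "img" (420x560x3 uint8, blue, green, red), "z_map" (420x560 float32, m along the optical axis (not along the pixel's ray), 0 where there is no reading), "fx", "fy", "cx", "cy" (pixels), "k1" (the pictures are not rectified: a ray, as slopes to the right and down, at radius r is drawn at 1 + k1 r^2 times it, then the intrinsics apply), "camera_from_world" (4x4, takes a point from world to camera coordinates); the wrist camera has in their place "mount" (4x4, takes a point from camera to tool coordinates, whose origin is the TCP and whose axes are the flange's). Camera axes: x right, y up, looking along -z (the intrinsics and any distortion apply to the point x, -y, -z); pixel columns grow to the right and rows downward; lengths in m; the calibration is good to about 2 mm. A picture is of the moment at which its call begins: read the wrist's pose just before it.
- r.close_job(): hands the job in, once; it reports no verdict.
The state is a dict: "time_s": time; "joints": joint angles; "qd": joint speeds; "joint_torque": joint torques, N m; "tcp_pos": TCP position; "eef_rot": TCP orientation; "contact_force": force on the tool from outside, world axes, zero at the start; "moment": the same for the moment, N m; "gripper_width": finger opening in m.
Only numpy, scipy, OpenCV 4.12 (cv2) and the standard library are available. Lean on these libraries where they do the work, as an engineer would, in place of code of your own. Each camera call takes 0.05 s, during which the arm holds its last target.

## Task

One white test block with a keyed shaft is on the rail at the back of the gauge plate. Slide it along the rail until its shaft faces the drive hub whose keyway is at the same angle as the shaft's key, then push that hub along its lane, without lifting it, onto the shaft until it is flush against the block. Leave the other two hubs and the two spare test blocks where they stand, and let go at the end.

Things in the scene. Friction and masses are not known exactly. Their poses are not given: they have to be found in the camera images.
- fixture: grey gauge plate, 215 (x) x 470 (y) x 10 (z) mm, fixed; origin on the bench surface under it, x to the rail, z up. Top 10 mm up. Spare blocks stand on it at about x = -55 mm, y = +172 and -172 mm. Hubs begin at about x = -50 mm in the lanes; a hub flush against the block on the rail has its origin at about x = 12 mm. Plate from x = -125 to 90 mm.
- lanes (a point): middle of the three lanes, on the plate's top, axes as the plate's (at its x = -42.5 mm, y = 0). Lanes run along x, centred at y = +75, 0, -75 mm, 62 mm wide, between red dividers 13 mm wide, 12 mm high, 115 mm long
- rail_start (a point): point on the plate's top, axes as the plate's, at its x = 50 mm, y = 172 mm: where the block on the rail starts (within 10 mm along y), shaft to -x. The steel rail, 8 mm high, 10 mm wide, runs from here along -y behind the lanes; a stop lies 312 mm away, this end is open. A red fence 24 mm high runs just behind the block (20.8 mm from the rail's middle)
- hub_left: blue drive hub with its keyway leaning 45 degrees from straight up to +y; 36 mm long, octagon 48 mm across flats, 52 mm high, 0.2 kg, on a foot 59 mm wide, 4 mm thick. Its 24 mm bore runs along its x, 28 mm above the origin (centre of underside). Keyway: slot 12 mm wide, open through the wall for the full length. Stands loose in one of the three lanes, x along the lane.
- hub_top: blue drive hub with its keyway straight up; 36 mm long, octagon 48 mm across flats, 52 mm high, 0.2 kg, on a foot 59 mm wide, 4 mm thick. Its 24 mm bore runs along its x, 28 mm above the origin (centre of underside). Keyway: slot 12 mm wide, open through the wall for the full length. Stands loose in one of the three lanes, x along the lane.
- hub_right: blue drive hub with its keyway leaning 45 degrees from straight up to -y; 36 mm long, octagon 48 mm across flats, 52 mm high, 0.2 kg, on a foot 59 mm wide, 4 mm thick. Its 24 mm bore runs along its x, 28 mm above the origin (centre of underside). Keyway: slot 12 mm wide, open through the wall for the full length. Stands loose in one of the three lanes, x along the lane.
- block_left: white test block with its key leaning 45 degrees from straight up to +y; 40 (x) x 70 (y) x 40 (z) mm, 0.8 kg, origin: centre of underside, which is grooved for the rail. Shaft to -x, 28 mm up: 20 mm thick, 34 mm long, last 10 mm tapered; brass key 7 mm wide, 22 mm long, to 21 mm from the shaft's axis. A brass line on top marks the key's side (y = 0 or 15 mm). On the rail or spare.
- block_top: white test block with its key straight up; 40 (x) x 70 (y) x 40 (z) mm, 0.8 kg, origin: centre of underside, which is grooved for the rail. Shaft to -x, 28 mm up: 20 mm thick, 34 mm long, last 10 mm tapered; brass key 7 mm wide, 22 mm long, to 21 mm from the shaft's axis. A brass line on top marks the key's side (y = 0 or 15 mm). On the rail or spare.
- block_right: white test block with its key leaning 45 degrees from straight up to -y; 40 (x) x 70 (y) x 40 (z) mm, 0.8 kg, origin: centre of underside, which is grooved for the rail. Shaft to -x, 28 mm up: 20 mm thick, 34 mm long, last 10 mm tapered; brass key 7 mm wide, 22 mm long, to 21 mm from the shaft's axis. A brass line on top marks the key's side (y = 0 or 15 mm). On the rail or spare.
There are look-alikes about, which are no part of the job. Leave any brown or green look-alike of the hub_top alone. What is shaped like the hub_right but brown or green is not meant.

How it is judged (in metres and radians):
On the way:
1. the block on the rail stands in front of the matching hub (within 6 mm sideways), the hub not yet home ((((x of block_left in the frame of fixture above 0.042 m and z of block_left in the frame of fixture below 0.016 m) and y of hub_left in the frame of block_left between -0.006 and 0.006 m and x of hub_left in the frame of block_left below -0.055 m) or ((x of block_top in the frame of fixture above 0.042 m and z of block_top in the frame of fixture below 0.016 m) and y of hub_top in the frame of block_top between -0.006 and 0.006 m and x of hub_top in the frame of block_top below -0.055 m) or ((x of block_right in the frame of fixture above 0.042 m and z of block_right in the frame of fixture below 0.016 m) and y of hub_right in the frame of block_right between -0.006 and 0.006 m and x of hub_right in the frame of block_right below -0.055 m))), for 0.1 s.
At the end, for the whole second after the job is handed in: The hub that matches the block on the rail sits on that block's shaft, flush against the block (within 3 mm, 4 mm sideways), both upright and at rest on the plate, the block still on the rail ((((x of block_left in the frame of fixture above 0.042 m and z of block_left in the frame of fixture below 0.016 m) and y of hub_left in the frame of block_left between -0.004 and 0.004 m and x of hub_left in the frame of block_left between -0.041 and -0.035 m and z of hub_left in the frame of block_left between -0.003 and 0.003 m and angle between the x axis of hub_left and the x axis of block_left, either way round below 0.1 rad and angle between each of hub_left, block_left's own z axis and vertical below 0.06 rad and linear speed of each of hub_left, block_left below 0.02 m/s) or ((x of block_top in the frame of fixture above 0.042 m and z of block_top in the frame of fixture below 0.016 m) and y of hub_top in the frame of block_top between -0.004 and 0.004 m and x of hub_top in the frame of block_top between -0.041 and -0.035 m and z of hub_top in the frame of block_top between -0.003 and 0.003 m and angle between the x axis of hub_top and the x axis of block_top, either way round below 0.1 rad and angle between each of hub_top, block_top's own z axis and vertical below 0.06 rad and linear speed of each of hub_top, block_top below 0.02 m/s) or ((x of block_right in the frame of fixture above 0.042 m and z of block_right in the frame of fixture below 0.016 m) and y of hub_right in the frame of block_right between -0.004 and 0.004 m and x of hub_right in the frame of block_right between -0.041 and -0.035 m and z of hub_right in the frame of block_right between -0.003 and 0.003 m and angle between the x axis of hub_right and the x axis of block_right, either way round below 0.1 rad and angle between each of hub_right, block_right's own z axis and vertical below 0.06 rad and linear speed of each of hub_right, block_right below 0.02 m/s))); the robot touches nothing.
It fails at once if one of the other two hubs, or a spare block, moved more than 15 mm (((x of block_left in the frame of fixture above 0.042 m and z of block_left in the frame of fixture below 0.016 m) and distance of any of hub_top, block_top, hub_right, block_right from where it was at the start of the episode above 0.015 m) or ((x of block_top in the frame of fixture above 0.042 m and z of block_top in the frame of fixture below 0.016 m) and distance of any of hub_left, block_left, hub_right, block_right from where it was at the start of the episode above 0.015 m) or ((x of block_right in the frame of fixture above 0.042 m and z of block_right in the frame of fixture below 0.016 m) and distance of any of hub_left, block_left, hub_top, block_top from where it was at the start of the episode above 0.015 m)).
It fails at once if a hub lifted more than 15 mm off the plate (height (world z) of any of hub_left, hub_top, hub_right above 0.025 m).
It also fails if it takes over 54 s, if anything falls off the work surface, if the arm or the gripper's body presses on something with over 40 N, if the wrist force passes 120 N, or if a joint passes its speed limit or range.

## Working session

There is one attempt and no reset: what is moved stays moved. The work goes in short steps, Python scripts to look and compute and a tool call to move; the robot and the scene stay as the last step left them, time stands still between calls to the robot, and variables do not carry over. Pictures are saved under pics/ and viewed, and the job is handed in when it is done.

Besides the shell and the picture viewer there is one more tool, called after "Request:" as name([rows], argument=value, ...), one row to a line, values as JSON. apply_moves: Moves the arm, as the interface text tells. Its arguments: {"type":"object","properties":{"targets":{"type":"array","items":{"type":"array"}},"squeeze":{"type":"number"}},"required":["targets"]}

```bash
ls; mkdir -p pics; cat > h.py <<'E'
import numpy as np, cv2
from plant import r
from scipy.spatial.transform import Rotation as R
def cap(n,save=None):
    st=r.get_state(); d=r.capture(n)
    if 'camera_from_world' in d: d['wfc']=np.linalg.inv(np.array(d['camera_from_world']))
    else:
        T=np.eye(4);T[:3,:3]=R.from_euler('xyz',st['eef_rot'],degrees=True).as_matrix();T[:3,3]=st['tcp_pos']
        d['wfc']=T@np.array(d['mount'])
    if save: cv2.imwrite('pics/'+save,d['img'])
    return d
def slopes(d,uv):
    uv=np.atleast_2d(np.array(uv,float))
    K=np.array([[d['fx'],0,d['cx']],[0,d['fy'],d['cy']],[0,0,1]])
    p=np.c_[(uv[:,0]-d['cx'])/d['fx'],(uv[:,1]-d['cy'])/d['fy']]
    q=p.copy()
    for _ in range(20): q=p/(1+d['k1']*(q**2).sum(1,keepdims=True))
    return q
def plane(d,uv,z):
    q=slopes(d,uv); dirs=np.c_[q[:,0],-q[:,1],-np.ones(len(q))]@d['wfc'][:3,:3].T
    o=d['wfc'][:3,3]; t=(z-o[2])/dirs[:,2]
    return o+dirs*t[:,None]
def ray(d,uv):
    q=slopes(d,uv); return d['wfc'][:3,3],(np.c_[q[:,0],-q[:,1],-np.ones(len(q))]@d['wfc'][:3,:3].T)
def depthpt(d,u,v):
    z=d['z_map'][int(v),int(u)]; q=slopes(d,[u,v])[0]
    return d['wfc'][:3,:3]@np.array([q[0]*z,-q[1]*z,-z])+d['wfc'][:3,3]
def tri(d1,p1,d2,p2):
    A=np.zeros((3,3));b=np.zeros(3)
    L=[]
    for d,p in((d1,p1),(d2,p2)):
        o,v=ray(d,p);v=v[0]/np.linalg.norm(v[0]);P=np.eye(3)-np.outer(v,v);A+=P;b+=P@o;L.append((o,P))
    x=np.linalg.solve(A,b); return x,[np.linalg.norm(P@(x-o)) for o,P in L]
def proj(d,pts):
    pts=np.atleast_2d(pts);c=(pts-d['wfc'][:3,3])@d['wfc'][:3,:3]
    q=np.c_[c[:,0]/-c[:,2],-c[:,1]/-c[:,2]]; q=q*(1+d['k1']*(q**2).sum(1,keepdims=True))
    return np.c_[q[:,0]*d['fx']+d['cx'],q[:,1]*d['fy']+d['cy']]
E
python3 - <<'E'
from h import *
print(r.get_state(), r.nose_length)
for n in('scene','top','wrist'):
    d=cap(n,n+'0.png'); print(n,d['fx'],d['cx'],d['cy'],d['k1'],d['wfc'].round(3).tolist())
E
```

```text
pics
{'time_s': 0.0, 'joints': array([ 9.33396228e+01,  2.05913253e+01,  6.33708847e-01, -1.97863050e-02,
       -7.01364207e+01, -1.65056793e+01]), 'qd': array([ 0.01684941, -0.09556873,  0.07824916, -0.04367154,  0.10109084,
       -0.03335494]), 'joint_torque': array([ 6.34057469e-04, -5.82718027e+01,  2.93066901e+01,  6.99789271e+00,
        7.08003514e-03, -1.44859014e-04]), 'tcp_pos': array([0.15368255, 0.65679426, 0.24262447]), 'eef_rot': array([ 1.79904553e+02, -8.88556293e-03, -1.31727874e+01]), 'contact_force': array([-0.06312266, -0.12691358, -1.0908285 ]), 'moment': array([0.04509177, 0.06988471, 0.00526743]), 'gripper_width': 0.08738069132377191} 0.017
scene 480.7338859775338 279.21493845009115 202.50036794581573 -0.1089461524390808 [[-0.19, -0.812, 0.551, 0.972], [0.982, -0.156, 0.109, 0.04], [-0.003, 0.562, 0.827, 0.812], [0.0, 0.0, 0.0, 1.0]]
top 388.2635549321243 283.55440305060694 213.70478796273957 -0.09957438359607723 [[0.015, 0.999, -0.036, 0.416], [-1.0, 0.016, 0.025, -0.052], [0.025, 0.036, 0.999, 0.927], [0.0, 0.0, 0.0, 1.0]]
wrist 335.97581718537316 283.46589201862685 208.56114697596703 -0.06256294856464062 [[-0.228, 0.942, 0.246, 0.22], [-0.974, -0.221, -0.056, 0.641], [0.001, -0.252, 0.968, 0.384], [0.0, 0.0, 0.0, 1.0]]
```

View pics/scene0.png

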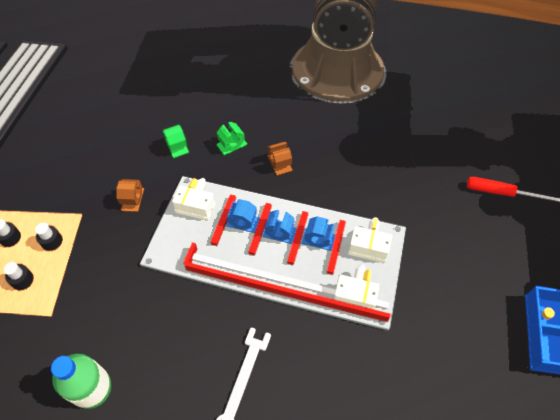

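View pics/top0.png

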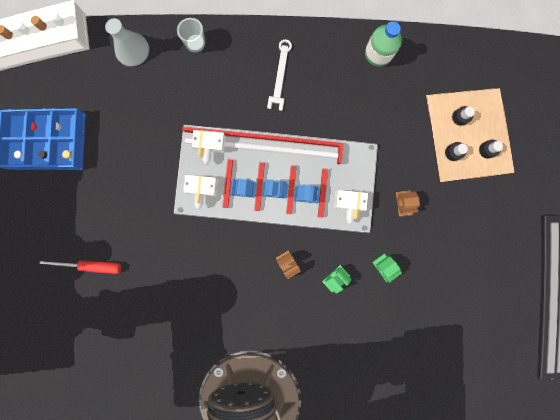

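View pics/wrist0.png

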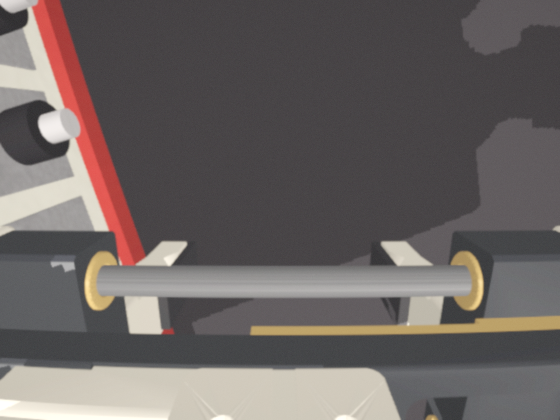

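The scene view shows the plate. The rail block is at about (357,292), spares at (194,203) and (370,242), blue hubs at (242,214), (280,226), (319,232), and look-alikes in green (176,140), (231,137) and brown (130,194), (281,157). Next I'll zoom in.

```bash
python3 - <<'E'
import cv2
a=cv2.imread('pics/scene0.png')[170:325,140:415]; cv2.imwrite('pics/sc_z.png',cv2.resize(a,None,fx=2.9,fy=2.9,interpolation=cv2.INTER_CUBIC))
a=cv2.imread('pics/top0.png')[120:240,170:385]; cv2.imwrite('pics/top_z.png',cv2.resize(a,None,fx=3.7,fy=3.7,interpolation=cv2.INTER_CUBIC))
E
```

```text
(no output)
```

View pics/sc_z.png

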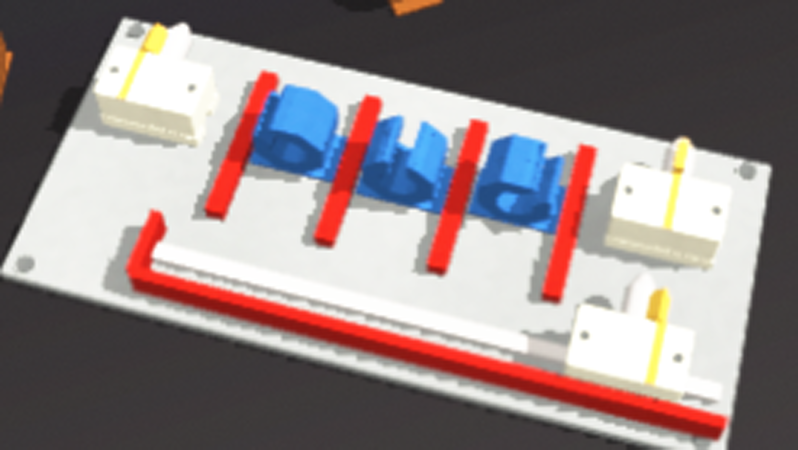

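View pics/top_z.png

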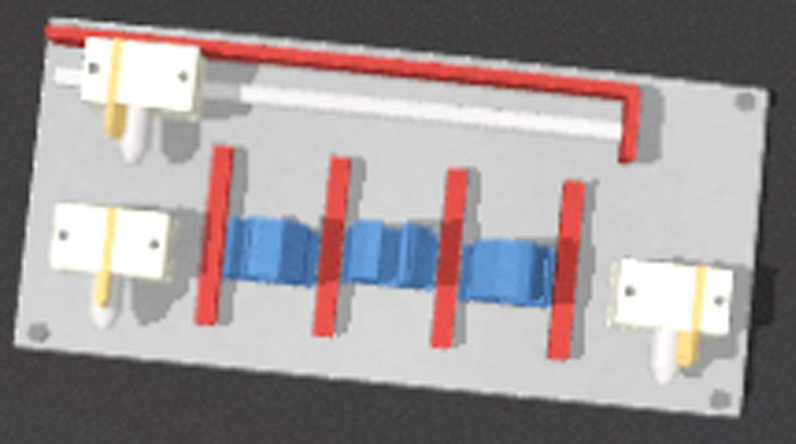

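The rail block's key and brass line sit to the left of its shaft in the top view (+y), so it is block_left. The hub needed is the one whose slot leans to +y, which looks like the lane y=+75 hub (scene px 319,232). Next I'll measure the plate.

```bash
cat > plate.py <<'E'
from h import *
def platemask(d):
    # blob of non-dark pixels around the plate
    g=d['img'].max(2); m=(g>110).astype(np.uint8)
    m=cv2.morphologyEx(m,cv2.MORPH_OPEN,np.ones((3,3)))
    n,l,s,c=cv2.connectedComponentsWithStats(m)
    return l,s,c
E
python3 - <<'E'
from plate import *
for n,p in(('top',(280,215)),('scene',(240,275))):
    d=cap(n); l,s,c=platemask(d)
    m=(l==l[p[1],p[0]]).astype(np.uint8); print(n,s[l[p[1],p[0]]])
    cs,_=cv2.findContours(m,cv2.RETR_EXTERNAL,cv2.CHAIN_APPROX_NONE);k=max(cs,key=cv2.contourArea)
    h=cv2.convexHull(k); 
    if n=='top':
        w=plane(d,k[:,0,:],0.01)[:,:2].astype(np.float32)
        rr=cv2.minAreaRect(w*1000); print(rr); print(cv2.boxPoints(rr))
    for z in (0.01,):
        w=plane(d,h[:,0,:],z)[:,:2]
        rr=cv2.minAreaRect((w*1000).astype(np.float32)); print(n,z,rr,cv2.boxPoints(rr).tolist())
    # depth
    for q in [(p[0],p[1])]: print(depthpt(d,*q))
    im=d['img'].copy();cv2.drawContours(im,[k],-1,(255,0,255),1);cv2.imwrite(f'pics/cont_{n}.png',im)
E
```

```text
top [  174   125   204   108 17767]
((534.5975341796875, -54.624481201171875), (471.9073181152344, 216.76763916015625), 85.28945922851562)
[[ 407.20285 -280.8805 ]
 [ 623.2383  -298.68182]
 [ 661.9922   171.63153]
 [ 445.9568   189.43286]]
top 0.01 ((534.5975341796875, -54.624481201171875), (471.9073791503906, 216.767578125), 85.28945922851562) [[407.202880859375, -280.8805236816406], [623.23828125, -298.6818542480469], [661.9921875, 171.63156127929688], [445.956787109375, 189.43289184570312]]
[ 0.44640268 -0.06606498  0.01055354]
scene [  140   176   266   154 24778]
scene 0.01 ((532.7542724609375, -54.084197998046875), (471.4844055175781, 223.8085174560547), 85.44966888427734) [[402.50018310546875, -280.2054443359375], [625.6032104492188, -297.9612731933594], [663.0083618164062, 172.03704833984375], [439.90533447265625, 189.79287719726562]]
[ 0.61028667 -0.10516088  0.01283903]
```

Plate: origin about (0.552,-0.056), yaw -4.7°, measuring 472x217 mm against the stated 470x215, z≈0.011. I'll rotate to match it and fly above the lanes for a close look.

Request:
apply_moves([
  [[0, 0, 0], [0, 0, -0.53], 87],
  [[0, 0, 0], [0, 0, -0.53], 87],
  [[0.6, 0.9, 0], [0, 0, 0], 87],
  [[0.6, 0.9, 0], [0, 0, 0], 87],
  [[0.6, 0.9, 0], [0, 0, 0], 87],
])

```text
time_s: 0.75
tcp_pos: [0.2164, 0.5441, 0.24]
eef_rot: [179.8, -0.0, -4.1]
contact_force: [0.9, -0.1, -0.7]
gripper_width: 0.0869
```

Request:
apply_moves([
  [[0.6, 0.9, 0], [0, 0, 0], 87],
  [[0.6, 0.9, 0], [0, 0, 0], 87],
  [[0.6, 0.9, 0], [0, 0, 0], 87],
  [[0.6, 0.9, 0], [0, 0, 0], 87],
  [[0.6, 0.9, 0], [0, 0, 0], 87],
])

```text
time_s: 1.25
tcp_pos: [0.326, 0.3477, 0.2407]
eef_rot: [179.8, -0.0, -3.9]
contact_force: [0.5, 0.4, 0.3]
gripper_width: 0.0871
```

Request:
apply_moves([
  [[0.6, 0.9, 0], [0, 0, 0], 87],
  [[0.6, 0.9, 0], [0, 0, 0], 87],
  [[0.6, 0.9, 0], [0, 0, 0], 87],
  [[0.6, 0.9, 0], [0, 0, 0], 87],
  [[0.6, 0.9, 0], [0, 0, 0], 87],
])

```text
time_s: 1.75
tcp_pos: [0.4358, 0.1515, 0.243]
eef_rot: [-180.0, -0.2, -3.8]
contact_force: [1.6, 0.8, 0.5]
gripper_width: 0.0868
```

Request:
apply_moves([
  [[0.5, 0.8, 0], [0, 0, 0.11], 87],
  [[0.5, 0.8, 0], [0, 0, 0], 87],
  [[0.5, 0.7, 0], [0, 0, 0], 87],
  [[0, 0, 0], [0, 0, 0], 87],
])

```text
time_s: 2.15
tcp_pos: [0.4913, 0.0468, 0.2438]
eef_rot: [-180.0, -0.3, -5.0]
contact_force: [-0.2, 1.0, -0.7]
gripper_width: 0.087
```

```bash
python3 - <<'E'
from h import *
d=cap('wrist','wrist1.png'); print(r.get_state()['tcp_pos'],r.get_state()['eef_rot'])
import pickle; pickle.dump({k:v for k,v in d.items()},open('w1.pkl','wb'))
E
```

```text
[0.49062638 0.04786128 0.24379087] [-179.93483489   -0.2431759    -4.97041754]
```

View pics/wrist1.png

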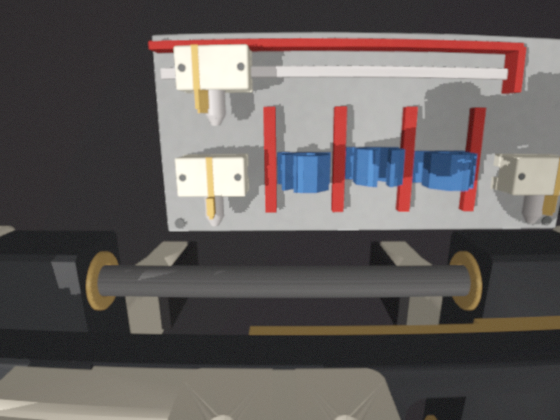

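```bash
python3 - <<'E'
import cv2
a=cv2.imread('pics/wrist1.png')[90:225,260:490]; cv2.imwrite('pics/w1_z.png',cv2.resize(a,None,fx=3.4,fy=3.4,interpolation=cv2.INTER_CUBIC))
a=cv2.imread('pics/scene0.png')[185:265,205:355]; cv2.imwrite('pics/s0_z.png',cv2.resize(a,None,fx=5.2,fy=5.2,interpolation=cv2.INTER_CUBIC))
E
```

```text
(no output)
```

View pics/w1_z.png

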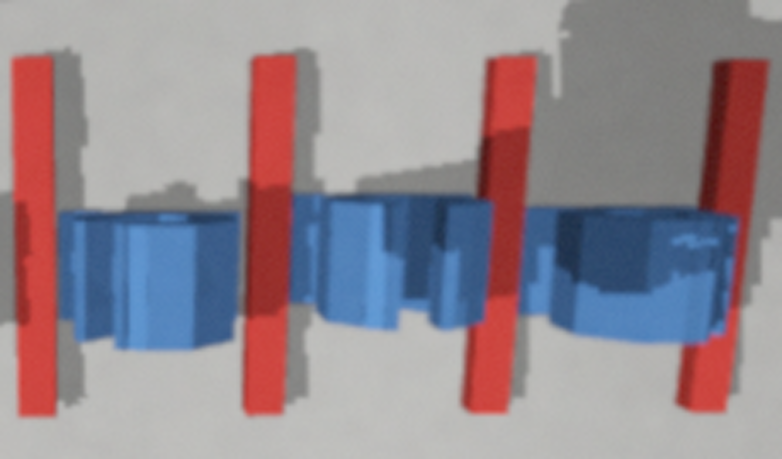

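View pics/s0_z.png

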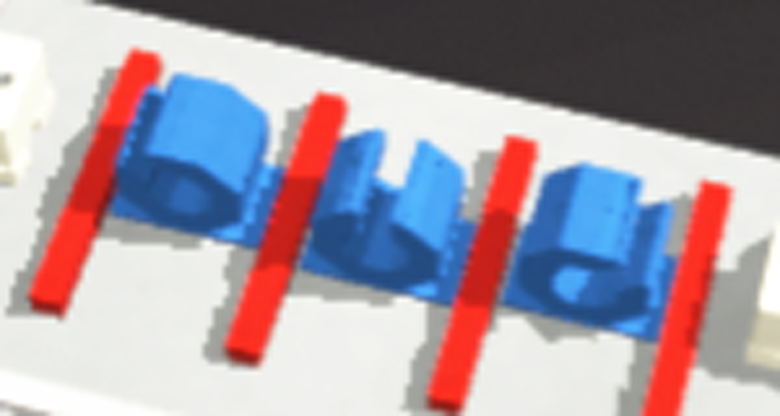

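The y=+75 hub (w1_z px 155,270; s0_z px 590,240) has its slot leaning to +y, so it is hub_left. The middle hub is top and the third is right. Next I'll measure the block and hub heights and positions from two views.

```bash
cat >> plate.py <<'E'
YAW=np.radians(-4.71); O=np.array([.552,-.0561])
ex=np.array([np.cos(YAW),np.sin(YAW)]); ey=np.array([-np.sin(YAW),np.cos(YAW)])
def toplate(w):
    w=np.atleast_2d(w); return np.c_[(w[:,:2]-O)@ex,(w[:,:2]-O)@ey]*1000
E
python3 - <<'E'
from plate import *
import pickle
w=pickle.load(open('w1.pkl','rb')); t=cap('top','top1.png')
def dark(d,p,s=4):
    g=cv2.cvtColor(d['img'],cv2.COLOR_BGR2GRAY).astype(float); x,y=map(int,p)
    c=g[y-s:y+s+1,x-s:x+s+1]; wt=np.clip(np.median(c)-c-25,0,None); yy,xx=np.mgrid[y-s:y+s+1,x-s:x+s+1]
    return np.array([(wt*xx).sum(),(wt*yy).sum()])/wt.sum()
for a,b in (((181,67),(195,138)),((240,66),(219,141))):
    pa,pb=dark(w,a),dark(t,b); x,e=tri(w,pa,t,pb); print(pa,pb,'tri',x.round(4),np.round(e,4),toplate(x).round(1), 'w@.05',toplate(plane(w,pa,.05)).round(1),'t@.05',toplate(plane(t,pb,.05)).round(1))
# plate seen by wrist: rail, dividers
hsv=cv2.cvtColor(w['img'],cv2.COLOR_BGR2HSV); hs=cv2.cvtColor(t['img'],cv2.COLOR_BGR2HSV)
for n,d,h in(('w',w,hsv),('t',t,hs)):
    m=(((h[...,0]<8)|(h[...,0]>172))&(h[...,1]>150)&(h[...,2]>90)).astype(np.uint8)
    N,l,s,c=cv2.connectedComponentsWithStats(m)
    for i in range(1,N):
        if s[i,4]>80:
            ys,xs=np.where(l==i); P=toplate(plane(d,np.c_[xs,ys],.022)); print(n,s[i].tolist(),'x',np.percentile(P[:,0],[1,99]).round(1),'y',np.percentile(P[:,1],[1,99]).round(1), P.mean(0).round(1))
    m=((h[...,0]>95)&(h[...,0]<125)&(h[...,1]>120)&(h[...,2]>60)).astype(np.uint8)
    N,l,s,c=cv2.connectedComponentsWithStats(m)
    for i in range(1,N):
        if s[i,4]>80: print(n,'blue',s[i].tolist(),c[i].round(1))
E
```

```text
[181.10294118  67.31617647] [198.4188862  139.11864407] tri [0.604  0.113  0.1133] [0.0033 0.0033] [[ 38.  172.8]] w@.05 [[ 50.5 193.3]] t@.05 [[ 48.5 184.5]]
[240.1627409   66.10278373] [nan nan] tri [nan nan nan] [nan nan] [[nan nan]] w@.05 [[ 50.7 137.3]] t@.05 [[nan nan]]
w [148, 39, 378, 54, 4150] x [34.5 81.1] y [-154.3  229.3] [72.4 -4. ]
w [264, 107, 12, 105, 1101] x [-96.4  13.4] y [106.1 117.2] [-39.8 111.6]
w [332, 107, 14, 104, 1179] x [-95.6  13.3] y [31.6 43.6] [-39.4  37.6]
w [397, 107, 20, 104, 1112] x [-95.9  13.7] y [-43.2 -29.7] [-38.4 -37.1]
w [460, 108, 25, 103, 825] x [-96.2  14.6] y [-117.9 -102.7] [ -36.1 -111.6]
w blue [346, 148, 58, 38, 1982] [374.6 165.2]
w blue [413, 151, 63, 39, 2126] [444.7 169.5]
w blue [278, 153, 52, 39, 1906] [303.6 171.1]
t [223, 131, 120, 33, 520] x [33.6 80.1] y [-147.9  129.9] [ 72.8 -20.7]
t [287, 166, 9, 48, 230] x [-98.   12.8] y [-43.3 -32.4] [-42.7 -37.9]
t [318, 169, 10, 48, 247] x [-97.8  11.5] y [-118.4 -106.5] [ -42.9 -112.4]
t [77, 261, 44, 13, 460] x [-281.  -254.6] y [343.6 446.5] [-268.   394.5]
t blue [385, 21, 16, 17, 199] [392.3  29. ]
t blue [0, 108, 69, 52, 2156] [ 26.6 126.6]
t blue [231, 179, 11, 15, 139] [236.1 186.2]
t blue [272, 181, 16, 17, 229] [279.5 189.3]
t blue [294, 185, 26, 18, 383] [306.7 193.5]<stdin>:7: RuntimeWarning: invalid value encountered in divide
```

View pics/top1.png

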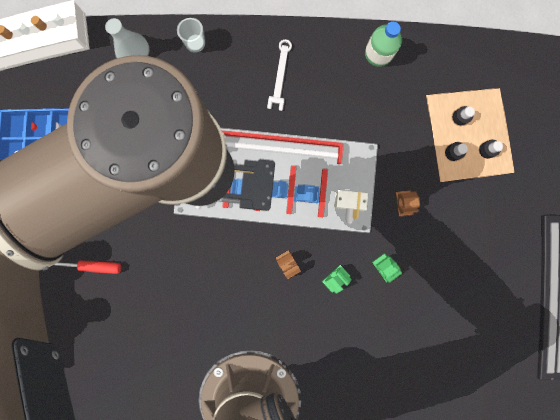

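The arm hides the block in the top view now, so I'll triangulate with the first top picture (same fixed camera).

```bash
python3 - <<'E'
from plate import *
import pickle
w=pickle.load(open('w1.pkl','rb')); t=cap('top'); t['img']=cv2.imread('pics/top0.png'); s=cap('scene'); s['img']=cv2.imread('pics/scene0.png')
def dark(d,p,sz=3):
    g=cv2.cvtColor(d['img'],cv2.COLOR_BGR2GRAY).astype(float); x,y=map(int,np.round(p))
    c=g[y-sz:y+sz+1,x-sz:x+sz+1]; wt=np.clip(np.percentile(c,70)-c-15,0,None); yy,xx=np.mgrid[y-sz:y+sz+1,x-sz:x+sz+1]
    return np.array([(wt*xx).sum(),(wt*yy).sum()])/wt.sum()
# scene zoom offset (140,170)/2.9 : holes at (585,335),(678,357)
for a,b,c in (((181,67),(195.1,138.1),(341.7,285.5)),((240,66),(219.5,140.5),(373.8,293.1))):
    pa,pb,pc=dark(w,a),dark(t,b),dark(s,c,2)
    print(pa.round(1),pb.round(1),pc.round(1))
    for nm,d,p in(('w',w,pa),('t',t,pb),('s',s,pc)): print(nm,'@.05',toplate(plane(d,p,.05)).round(1))
    x,e=tri(w,pa,t,pb); print('tri wt',x.round(4),np.round(e,4),toplate(x).round(1))
pa=dark(t,(195.1,138.1));pc=dark(s,(373.8,293.1));print('ts',tri(t,pa,s,pc),toplate(tri(t,pa,s,pc)[0]))
E
```

```text
[181.   67.2] [194.4 137.6] [341.1 285.2]
w @.05 [[ 50.6 193.3]]
t @.05 [[ 51.1 194.1]]
s @.05 [[ 50.1 137.8]]
tri wt [0.6193 0.1336 0.0466] [0.0004 0.0004] [[ 51.5 194.6]]
[240.1  66.1] [221.4 140.3] [373.3 293. ]
w @.05 [[ 50.8 137.3]]
t @.05 [[ 50.7 131.8]]
s @.05 [[ 49.9 194.1]]
tri wt [0.6225 0.0795 0.0045] [0.0023 0.0023] [[ 59.2 140.9]]
ts (array([0.61844875, 0.13293734, 0.05160585]), [np.float64(8.716932614490383e-05), np.float64(8.716932614491195e-05)]) [[ 50.702033  193.8552482]]
```

Request:
apply_moves([
  [[1, -0.56, 0], [0, 0, -0.03], 87.6],
  [[1, -0.56, 0], [0, 0, 0], 87.6],
  [[0.9, -0.5, 0.5], [0, 0, 0], 87.6],
  [[0, 0, 1], [0, 0, 0], 87.6],
  [[0, 0, 0], [0, 0, 0], 87.6],
])

```text
time_s: 2.85
tcp_pos: [0.6128, 0.1149, 0.1856]
eef_rot: [-179.7, -0.5, -4.0]
contact_force: [-0.3, 0.1, -1.4]
gripper_width: 0.0877
```

```bash
cat > st.py <<'E'
from plate import *
s=r.get_state(); print('t',s['time_s'],'plate xy',toplate(s['tcp_pos']).round(2),'z',round(s['tcp_pos'][2],4),'rot',np.round(s['eef_rot'],2),'F',np.round(s['contact_force'],1),'w',round(s['gripper_width'],4))
E
python3 st.py; python3 - <<'E'
from h import *
d=cap('wrist','wrist2.png'); import pickle; pickle.dump(dict(d),open('w2.pkl','wb'))
E
```

```text
t 2.85 plate xy [[ 46.58 175.38]] z 0.1856 rot [-179.71   -0.52   -3.96] F [-0.3  0.1 -1.4] w 0.0877
```

View pics/wrist2.png

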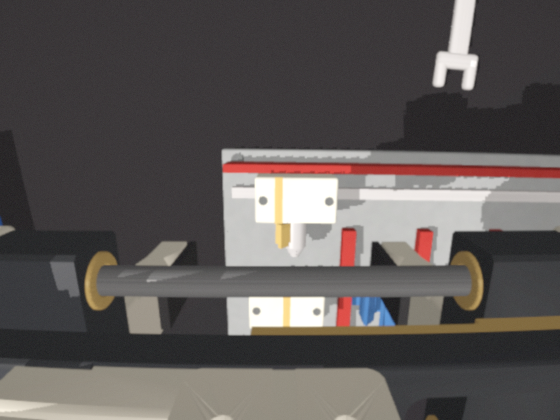

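The wrist view shows the rail block with its holes at (263,200) and (330,202). I'll measure again from here before descending.

```bash
python3 - <<'E'
from plate import *
import pickle
w=pickle.load(open('w1.pkl','rb'));v=pickle.load(open('w2.pkl','rb'))
def dark(d,p,sz=4):
    g=cv2.cvtColor(d['img'],cv2.COLOR_BGR2GRAY).astype(float); x,y=map(int,np.round(p))
    c=g[y-sz:y+sz+1,x-sz:x+sz+1]; wt=np.clip(np.percentile(c,70)-c-15,0,None); yy,xx=np.mgrid[y-sz:y+sz+1,x-sz:x+sz+1]
    return np.array([(wt*xx).sum(),(wt*yy).sum()])/wt.sum()
for a,b in (((181,67),(263,200)),((240,66),(330,202))):
    pa,pb=dark(w,a),dark(v,b); x,e=tri(w,pa,v,pb); print(pb,x.round(4),np.round(e,4),toplate(x).round(1),toplate(plane(v,pb,.05)).round(1))
E
python3 st.py
```

```text
[262.59086022 200.24139785] [0.6182 0.1322 0.0503] [0. 0.] [[ 50.5 193.1]] [[ 50.4 193.2]]
[328.83075637 201.12160468] [0.6137 0.0764 0.0505] [0. 0.] [[ 50.6 137.1]] [[ 50.5 137.1]]
t 2.9 plate xy [[ 48.46 175.93]] z 0.1892 rot [-179.65   -0.8    -3.9 ] F [1.3 0.3 1.8] w 0.0876
```

Request:
apply_moves([
  [[0.05, 0.27, 0.3], [-0.04, -0.1, 0.1], 87.6],
  [[0, 0, 0.5], [0, 0, 0], 87.6],
  [[0, 0, 0.5], [0, 0, 0], 87.6],
  [[0, 0, 0], [0, 0, 0], 87.6],
])

```text
time_s: 3.3
tcp_pos: [0.6176, 0.1058, 0.1444]
eef_rot: [-179.8, -0.5, -4.5]
contact_force: [0.4, 0.0, -1.3]
gripper_width: 0.0876
```

```bash
python3 st.py
```

```text
t 3.3 plate xy [[ 52.05 166.7 ]] z 0.1444 rot [-179.8    -0.46   -4.52] F [ 0.4  0.  -1.3] w 0.0876
```

Request:
apply_moves([
  [[-0.04, 0.04, 0.7], [0, -0.05, 0.02], 87.6],
  [[0, 0, 0.7], [0, 0, 0], 87.6],
  [[0, 0, 0.5], [0, 0, 0], 87.6],
  [[0, 0, 0], [0, 0, 0], 87.6],
])

```text
time_s: 3.7
tcp_pos: [0.6201, 0.1056, 0.0772]
eef_rot: [-179.5, -0.7, -4.6]
contact_force: [-1.6, 0.3, -0.3]
gripper_width: 0.0877
```

```bash
python3 st.py
```

```text
t 3.7 plate xy [[ 54.62 166.72]] z 0.0772 rot [-179.52   -0.72   -4.6 ] F [-1.6  0.3 -0.3] w 0.0877
```

Request:
apply_moves([
  [[-0.12, 0.04, 0.4], [-0.05, -0.1, 0], 87.6],
  [[-0.03, 0, 0.35], [0, -0.03, 0], 87.6],
  [[0, 0, 0.1], [0, 0, 0], 87.6],
])

```text
time_s: 4.0
tcp_pos: [0.6172, 0.1058, 0.0481]
eef_rot: [-179.7, -0.1, -4.5]
contact_force: [0.1, -0.7, -0.5]
gripper_width: 0.0874
```

```bash
python3 st.py
```

```text
t 4.0 plate xy [[ 51.66 166.67]] z 0.0481 rot [-1.7974e+02 -6.0000e-02 -4.5300e+00] F [ 0.1 -0.7 -0.5] w 0.0874
```

Request:
apply_moves([
  [[-0.03, 0.04, 0.15], [0, 0, 0.02], 87.6],
  [[0, 0, 0], [0, 0, 0], 68],
  [[0, 0, 0], [0, 0, 0], 66],
  [[0, 0, 0], [0, 0, 0], 66],
  [[0, 0, 0], [0, 0, 0], 66],
], squeeze=12)

```text
time_s: 4.5
tcp_pos: [0.6166, 0.1045, 0.0429]
eef_rot: [-179.7, -0.2, -4.7]
contact_force: [1.5, -0.8, -4.2]
gripper_width: 0.0702
```

```bash
python3 st.py
```

```text
t 4.5 plate xy [[ 51.16 165.4 ]] z 0.0429 rot [-1.797e+02 -1.600e-01 -4.680e+00] F [ 1.5 -0.8 -4.2] w 0.0702
```

Request:
apply_moves([
  [[0, 0.4, 0], [0, 0, 0], 66],
  [[0, 0.4, 0], [0, 0, 0], 66],
  [[0, 0.4, 0], [0, 0, 0], 66],
  [[0, 0.4, 0], [0, 0, 0], 66],
  [[0, 0, 0], [0, 0, 0], 66],
])

```text
time_s: 5.0
tcp_pos: [0.6119, 0.0421, 0.043]
eef_rot: [-179.4, -0.3, -4.6]
contact_force: [0.9, -3.6, -2.1]
gripper_width: 0.07
```

```bash
python3 st.py
```

```text
t 5.0 plate xy [[ 51.62 102.77]] z 0.043 rot [-179.42   -0.3    -4.57] F [ 0.9 -3.6 -2.1] w 0.07
```

Request:
apply_moves([
  [[-0.01, 0.35, 0], [0, 0, 0.02], 66],
  [[0, 0.3, 0], [0, 0, 0], 66],
  [[0, 0, 0], [0, 0, 0], 66],
  [[0, 0, 0], [0, 0, 0], 66],
])

```text
time_s: 5.4
tcp_pos: [0.61, 0.0158, 0.043]
eef_rot: [-179.4, -0.4, -4.8]
contact_force: [-0.8, 4.3, -1.8]
gripper_width: 0.0704
```

```bash
python3 st.py
```

```text
t 5.4 plate xy [[51.94 76.41]] z 0.043 rot [-179.37   -0.38   -4.77] F [-0.8  4.3 -1.8] w 0.0704
```

Request:
apply_moves([
  [[0, 0.05, 0], [0, 0, 0], 66],
  [[0, 0, 0], [0, 0, 0], 66],
  [[0, 0, 0], [0, 0, 0], 66],
])

```text
time_s: 5.7
tcp_pos: [0.6099, 0.0147, 0.043]
eef_rot: [-179.4, -0.4, -4.7]
contact_force: [0.6, -1.9, -2.5]
gripper_width: 0.0696
```

```bash
python3 st.py
```

```text
t 5.7 plate xy [[51.91 75.31]] z 0.043 rot [-179.39   -0.36   -4.71] F [ 0.6 -1.9 -2.5] w 0.0696
```

Request:
apply_moves([
  [[0, 0.01, 0], [0, 0, 0], 84],
  [[0, 0, 0], [0, 0, 0], 84],
  [[0, 0, 0], [0, 0, 0], 84],
  [[0, 0, -0.6], [0, 0, 0], 84],
  [[0, 0, -0.8], [0, 0, 0], 84],
])

```text
time_s: 6.2
tcp_pos: [0.6069, 0.0135, 0.0961]
eef_rot: [-179.5, 0.1, -4.7]
contact_force: [0.5, -0.4, 0.3]
gripper_width: 0.0842
```

Request:
apply_moves([
  [[-0.5, 0, -0.9], [0, 0, 0], 84],
  [[-0.9, 0, -0.5], [0, 0, 0], 84],
  [[-1, 0, -0.4], [0, 0, 0], 84],
  [[-0.9, 0, 0], [0, 0, 0], 84],
  [[0, 0, 0], [0, 0, 0], 84],
])

```text
time_s: 6.7
tcp_pos: [0.4739, 0.0241, 0.1748]
eef_rot: [-179.4, -0.4, -4.8]
contact_force: [1.4, -0.2, 0.1]
gripper_width: 0.0844
```

```bash
python3 st.py; python3 - <<'E'
from h import *
d=cap('wrist','wrist3.png'); import pickle; pickle.dump(dict(d),open('w3.pkl','wb'))
d=cap('scene','scene3.png'); a=d['img'][170:325,140:415]; cv2.imwrite('pics/sc3_z.png',cv2.resize(a,None,fx=2.9,fy=2.9,interpolation=cv2.INTER_CUBIC))
E
```

```text
t 6.7 plate xy [[-84.4   73.53]] z 0.1748 rot [-179.36   -0.35   -4.77] F [ 1.4 -0.2  0.1] w 0.0844
```

View pics/wrist3.png

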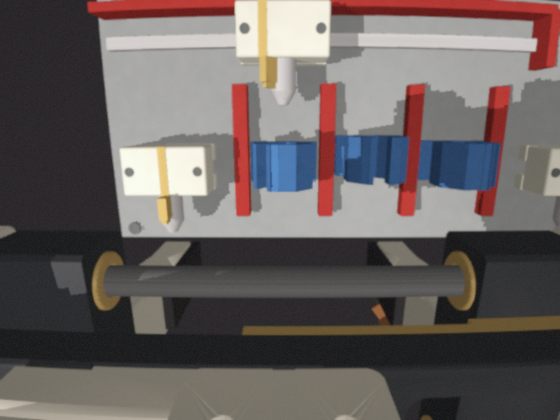

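View pics/sc3_z.png

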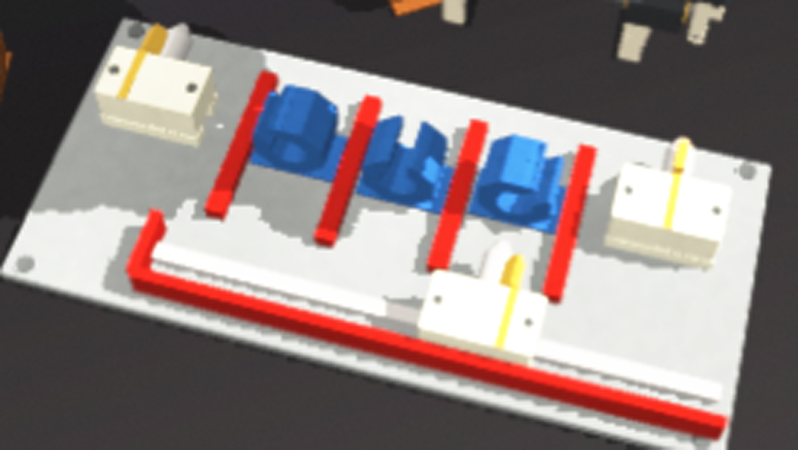

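```bash
python3 - <<'E'
from plate import *
import pickle
v=pickle.load(open('w3.pkl','rb'))
a=v['img'][75:225,225:345]; cv2.imwrite('pics/w3_z.png',cv2.resize(a,None,fx=5,fy=4,interpolation=cv2.INTER_CUBIC))
def dark(d,p,sz=5):
    g=cv2.cvtColor(d['img'],cv2.COLOR_BGR2GRAY).astype(float); x,y=map(int,np.round(p))
    c=g[y-sz:y+sz+1,x-sz:x+sz+1]; wt=np.clip(np.percentile(c,60)-c-25,0,None); yy,xx=np.mgrid[y-sz:y+sz+1,x-sz:x+sz+1]
    return np.array([(wt*xx).sum(),(wt*yy).sum()])/wt.sum()
for b in((245,28),(321,28)): p=dark(v,b);print(p,toplate(plane(v,p,.05)).round(1))
h=cv2.cvtColor(v['img'],cv2.COLOR_BGR2HSV)
for row in (155,165,175,180):
    print(row,[ (x,v['img'][row,x].tolist()) for x in range(268,318,2)])
for row in (110,130,205):
    m=np.where((h[row,:,1]>150)&((h[row,:,0]<8)|(h[row,:,0]>172)))[0]; g=np.split(m,np.where(np.diff(m)>1)[0]+1)
    print(row,[toplate(plane(v,[[k[0]-.5,row],[k[-1]+.5,row]],.022))[:,1].round(1).tolist() for k in g])
E
```

```text
[243.78138528  27.76190476] [[ 51.5 103.2]]
[320.54523227  27.48655257] [[51.4 47. ]]
155 [(268, [168, 117, 70]), (270, [150, 100, 63]), (272, [193, 135, 84]), (274, [196, 139, 87]), (276, [197, 139, 89]), (278, [176, 122, 75]), (280, [178, 123, 76]), (282, [178, 123, 78]), (284, [180, 127, 80]), (286, [180, 126, 78]), (288, [178, 124, 79]), (290, [179, 124, 79]), (292, [178, 124, 77]), (294, [177, 123, 77]), (296, [148, 99, 62]), (298, [127, 84, 51]), (300, [125, 81, 49]), (302, [129, 85, 53]), (304, [129, 86, 54]), (306, [129, 86, 54]), (308, [126, 84, 51]), (310, [126, 83, 53]), (312, [125, 81, 48]), (314, [127, 85, 52]), (316, [122, 102, 89])]
165 [(268, [171, 117, 74]), (270, [154, 105, 65]), (272, [197, 139, 89]), (274, [199, 140, 87]), (276, [200, 143, 92]), (278, [191, 135, 86]), (280, [180, 125, 78]), (282, [181, 126, 78]), (284, [181, 125, 79]), (286, [181, 126, 80]), (288, [178, 123, 76]), (290, [178, 125, 77]), (292, [179, 124, 78]), (294, [178, 123, 77]), (296, [144, 97, 60]), (298, [124, 82, 52]), (300, [123, 83, 53]), (302, [124, 82, 52]), (304, [125, 82, 51]), (306, [
[... 772 characters left out ...]
, [197, 141, 88]), (276, [199, 141, 89]), (278, [188, 132, 83]), (280, [179, 124, 78]), (282, [178, 124, 79]), (284, [178, 123, 78]), (286, [178, 124, 78]), (288, [179, 125, 79]), (290, [179, 125, 78]), (292, [178, 125, 80]), (294, [177, 123, 75]), (296, [143, 95, 61]), (298, [128, 85, 55]), (300, [128, 86, 55]), (302, [129, 85, 53]), (304, [127, 83, 50]), (306, [127, 86, 53]), (308, [126, 83, 51]), (310, [128, 84, 53]), (312, [143, 98, 65]), (314, [173, 129, 95]), (316, [165, 160, 159])]
110 [[117.7, 105.0], [43.2, 31.4], [-29.0, -42.8], [-100.9, -118.0]]
130 [[117.4, 105.4], [43.7, 31.7], [-29.4, -43.4], [-101.2, -118.6]]
205 [[117.1, 105.3], [43.1, 31.4], [-29.4, -43.2], [-101.0, -118.2]]
```

View pics/w3_z.png

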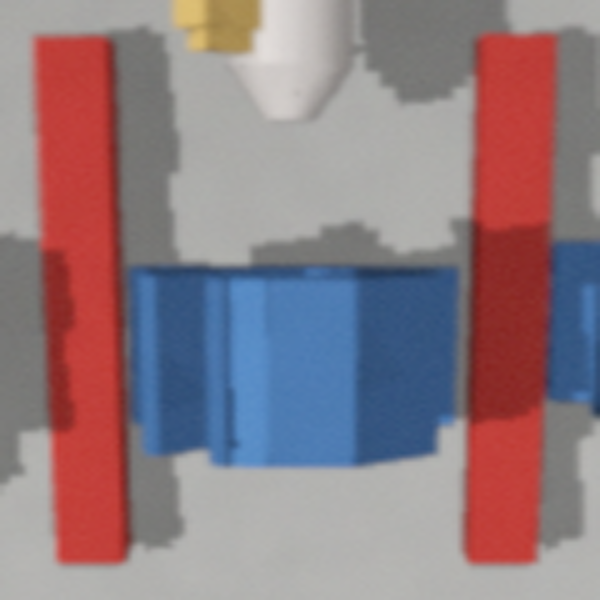

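```bash
python3 - <<'E'
from plate import *
import pickle
v=pickle.load(open('w3.pkl','rb'))
print(toplate(plane(v,[[278.2,165],[295.7,165],[287,148],[287,192]],.062)).round(1))
# shaft tip & shaft axis pixel
print(toplate(plane(v,[[225+290/5,75+118/4]],.038)).round(1), toplate(plane(v,[[225+232/5,75+65/4],[225+353/5,75+65/4]],.038)).round(1))
E
```

```text
[[-48.1  78.1]
 [-48.1  64.9]
 [-35.4  71.5]
 [-69.   71.4]]
[[-2.7 74.7]] [[ 7.5 83.9]
 [ 7.4 64.7]]
```

```bash
python3 - <<'E'
from plate import *
import pickle
v=pickle.load(open('w3.pkl','rb'))
print('R flat top',toplate(plane(v,[[315.6,165]],.048)).round(1))
print('left features @ .048',toplate(plane(v,[[251.5,165],[257,165],[266.5,165],[271,165]],.048)).round(1),'@.062',toplate(plane(v,[[266.5,165],[271,165]],.062)).round(1))
print('foot right @.014',toplate(plane(v,[[317,165],[252,175]],.014)).round(1))
for p in ((287,165),(275,165),(305,165),(262,165),(269,165)): q=depthpt(v,*p); print(p,toplate(q).round(1),q[2].round(4))
E
```

```text
R flat top [[-49.8  48.7]]
left features @ .048 [[-49.8  99.9]
 [-49.8  95.4]
 [-49.8  87.8]
 [-49.8  84.3]] @.062 [[-48.1  87. ]
 [-48.1  83.6]]
foot right @.014 [[-53.9  44.5]
 [-63.  103.2]]
(287, 165) [[-48.1  71.5]] 0.0621
(275, 165) [[-48.3  80.6]] 0.0609
(305, 165) [[-49.1  57.4]] 0.054
(262, 165) [[-50.1  91.6]] 0.0455
(269, 165) [[-48.1  85.1]] 0.0621
```

Block centre is at y≈75.1, x≈51.4. The hub is at about y 74±1, x≈-50, z top 0.062. Alignment is within the 2 mm bore clearance. I'll nearly close the fingers and descend behind the hub.

Request:
apply_moves([
  [[-0.15, -0.02, 0], [0, -0.05, 0], 10],
  [[0, 0, 0], [0, 0, 0], 10],
  [[0, 0, 0], [0, 0, 0], 10],
  [[0, 0, 0.6], [0, 0, 0], 10],
  [[-0.02, 0, 0.6], [0, 0, 0], 10],
])

```text
time_s: 7.3
tcp_pos: [0.4755, 0.0276, 0.1279]
eef_rot: [-179.3, -0.3, -4.8]
contact_force: [0.1, 0.6, 0.3]
gripper_width: 0.0497
```

```bash
python3 st.py
```

```text
t 7.3 plate xy [[-83.09  77.12]] z 0.1279 rot [-179.28   -0.33   -4.75] F [0.1 0.6 0.3] w 0.0497
```

Request:
apply_moves([
  [[-0.15, 0.07, 0], [-0.09, -0.04, 0], 10],
  [[0, 0, 0], [0, 0, 0], 10],
  [[0, 0, 0], [0, 0, 0], 10],
  [[0, 0, 0], [0, 0, 0], 10],
])

```text
time_s: 7.7
tcp_pos: [0.4686, 0.0243, 0.1263]
eef_rot: [179.7, 0.3, -4.8]
contact_force: [-0.3, -0.8, 0.3]
gripper_width: 0.0178
```

```bash
python3 st.py
```

```text
t 7.7 plate xy [[-89.76  73.31]] z 0.1263 rot [179.73   0.32  -4.8 ] F [-0.3 -0.8  0.3] w 0.0178
```

Request:
apply_moves([
  [[0, -0.02, 0.7], [0.02, 0.02, 0], 10],
  [[0, 0, 0.7], [0, 0, 0], 10],
  [[0, 0, 0.5], [0, 0, 0], 10],
  [[0, 0, 0], [0, 0, 0], 10],
])

```text
time_s: 8.1
tcp_pos: [0.4728, 0.0268, 0.0529]
eef_rot: [-179.8, -0.4, -4.7]
contact_force: [-0.4, 0.3, 0.9]
gripper_width: 0.0102
```

```bash
python3 st.py
```

```text
t 8.1 plate xy [[-85.7   76.08]] z 0.0529 rot [-179.82   -0.41   -4.75] F [-0.4  0.3  0.9] w 0.0102
```

Request:
apply_moves([
  [[-0.03, 0.04, 0.18], [-0.02, -0.05, 0], 10],
  [[0.1, 0, 0], [0, 0, 0], 10],
  [[0.15, 0, 0], [0, 0, 0], 10],
  [[0, 0, 0], [0, 0, 0], 10],
])

```text
time_s: 8.5
tcp_pos: [0.4843, 0.0251, 0.0487]
eef_rot: [-179.9, -0.2, -4.7]
contact_force: [-0.8, -0.4, -0.4]
gripper_width: 0.01
```

```bash
python3 st.py
```

```text
t 8.5 plate xy [[-74.15  75.37]] z 0.0487 rot [-179.89   -0.18   -4.7 ] F [-0.8 -0.4 -0.4] w 0.01
```

Request:
apply_moves([
  [[0.18, 0.02, 0.05], [0, 0, 0], 10],
  [[0.18, 0, 0], [0, 0, 0], 10],
  [[0.18, 0, 0], [0, 0, 0], 10],
])

```text
time_s: 8.8
tcp_pos: [0.5067, 0.0223, 0.0477]
eef_rot: [-179.9, -0.2, -4.7]
contact_force: [-1.8, 0.5, 0.6]
gripper_width: 0.0101
```

```bash
python3 st.py;  python3 - <<'E'
from h import *
d=cap('scene','scene4.png'); a=d['img'][170:325,140:415]; cv2.imwrite('pics/sc4_z.png',cv2.resize(a,None,fx=2.9,fy=2.9,interpolation=cv2.INTER_CUBIC))
E
```

```text
t 8.8 plate xy [[-51.58  74.39]] z 0.0477 rot [-179.86   -0.2    -4.7 ] F [-1.8  0.5  0.6] w 0.0101
```

View pics/sc4_z.png

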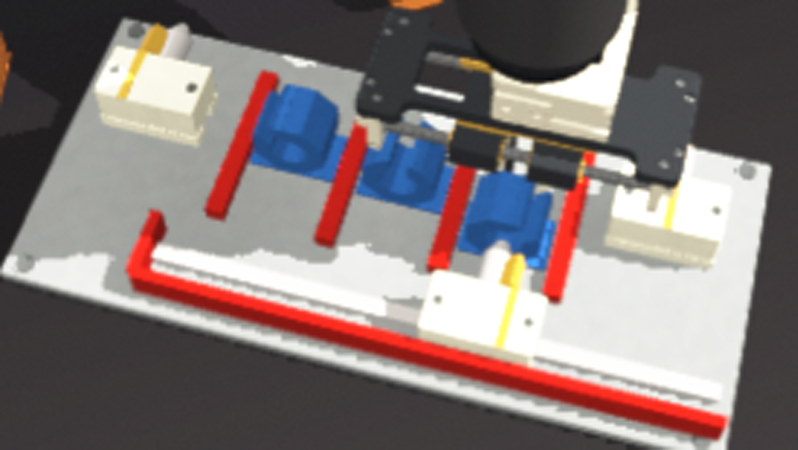

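The hub is moving straight in its lane and is just at the shaft tip. I'll go on slowly, watching the force.

Request:
apply_moves([
  [[0.12, 0, 0], [0, 0, 0], 10],
  [[0.12, 0, 0], [0, 0, 0], 10],
  [[0.12, 0, 0], [0, 0, 0], 10],
])

```text
time_s: 9.15
tcp_pos: [0.5234, 0.0209, 0.0475]
eef_rot: [-179.9, -0.2, -4.7]
contact_force: [-1.2, -0.4, 0.2]
gripper_width: 0.0102
```

```bash
python3 st.py
```

```text
t 9.15 plate xy [[-34.82  74.43]] z 0.0475 rot [-179.87   -0.21   -4.71] F [-1.2 -0.4  0.2] w 0.0102
```

Request:
apply_moves([
  [[0.12, 0, 0], [0, 0, 0], 10],
  [[0.12, 0, 0], [0, 0, 0], 10],
])

```text
time_s: 9.35
tcp_pos: [0.5337, 0.0201, 0.0475]
eef_rot: [-179.9, -0.2, -4.7]
contact_force: [-1.9, -0.5, 0.4]
gripper_width: 0.0102
```

```bash
python3 st.py
```

```text
t 9.35 plate xy [[-24.49  74.39]] z 0.0475 rot [-179.88   -0.2    -4.7 ] F [-1.9 -0.5  0.4] w 0.0102
```

Request:
apply_moves([
  [[0.08, 0, 0], [0, 0, 0], 10],
  [[0.06, 0, 0], [0, 0, 0], 10],
])

```text
time_s: 9.55
tcp_pos: [0.54, 0.0195, 0.0474]
eef_rot: [-179.9, -0.2, -4.7]
contact_force: [-3.2, -1.1, 2.1]
gripper_width: 0.0099
```

Request:
apply_moves([
  [[0.05, 0, 0], [0, 0, 0], 10],
])

```text
time_s: 9.65
tcp_pos: [0.5421, 0.0193, 0.0474]
eef_rot: [-179.9, -0.2, -4.7]
contact_force: [-2.2, 0.6, 2.4]
gripper_width: 0.0102
```

```bash
python3 st.py
```

```text
t 9.65 plate xy [[-16.1   74.33]] z 0.0474 rot [-1.7989e+02 -1.7000e-01 -4.7100e+00] F [-2.2  0.6  2.4] w 0.0102
```

Request:
apply_moves([
  [[0.06, 0, 0], [0, 0, 0], 10],
])

```text
time_s: 9.75
tcp_pos: [0.5426, 0.0189, 0.0472]
eef_rot: [-179.9, 0.0, -4.8]
contact_force: [-15.0, 6.1, 10.0]
gripper_width: 0.0101
```

Request:
apply_moves([
  [[0.06, 0, 0], [0, 0, 0], 10],
])

```text
time_s: 9.85
tcp_pos: [0.5425, 0.0186, 0.0469]
eef_rot: [-180.0, 0.3, -4.8]
contact_force: [-12.7, 5.9, 9.4]
gripper_width: 0.01
```

```bash
python3 st.py;  python3 - <<'E'
from h import *
d=cap('scene','scene5.png'); a=d['img'][170:325,255:415]; cv2.imwrite('pics/sc5_z.png',cv2.resize(a,None,fx=3.8,fy=3.8,interpolation=cv2.INTER_CUBIC))
E
```

```text
t 9.85 plate xy [[-15.58  73.69]] z 0.0469 rot [-179.97    0.28   -4.79] F [-12.7   5.9   9.4] w 0.01
```

View pics/sc5_z.png

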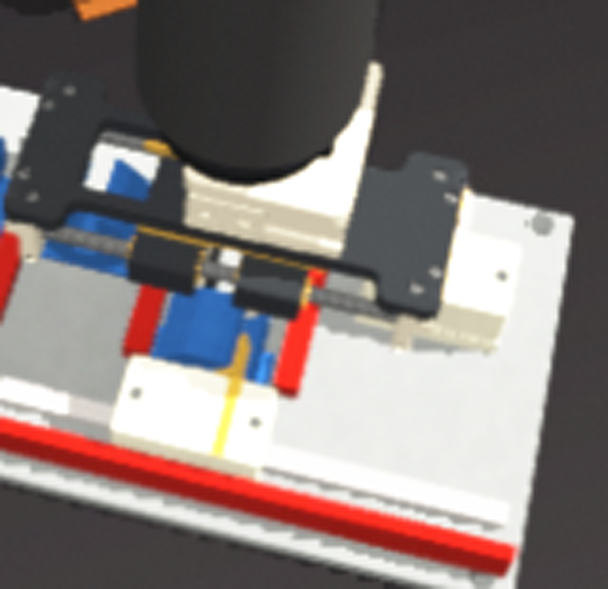

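A firm stop of about 15 N came at TCP x=-15.6, where flush was predicted (-15.5). I'll back off, rise and check.

Request:
apply_moves([
  [[-0.3, 0, 0], [0, 0, 0], 10],
  [[-0.6, 0, 0], [0, 0, 0], 10],
  [[-0.4, 0, -0.5], [0, 0, 0], 10],
  [[-0.4, 0, -0.8], [0, 0, 0], 10],
  [[0, 0, -1], [0, 0, 0], 10],
])

```text
time_s: 10.4
tcp_pos: [0.4696, 0.0234, 0.1364]
eef_rot: [179.8, 0.6, -4.8]
contact_force: [1.3, 0.4, -0.1]
gripper_width: 0.0101
```

Request:
apply_moves([
  [[0, 0, -0.8], [0, 0, 0], 10],
  [[-0.3, 0, 0], [0, 0, 0], 10],
  [[0, 0, 0], [0, 0, 0], 10],
])

```text
time_s: 10.7
tcp_pos: [0.4598, 0.0258, 0.1757]
eef_rot: [-179.8, -0.1, -4.7]
contact_force: [-0.4, 0.2, -0.4]
gripper_width: 0.01
```

```bash
python3 st.py; python3 - <<'E'
from h import *
d=cap('wrist','wrist6.png'); import pickle; pickle.dump(dict(d),open('w6.pkl','wb'))
d=cap('scene','scene6.png'); a=d['img'][170:325,140:415]; cv2.imwrite('pics/sc6_z.png',cv2.resize(a,None,fx=2.9,fy=2.9,interpolation=cv2.INTER_CUBIC))
E
```

```text
t 10.7 plate xy [[-98.64  74.04]] z 0.1757 rot [-1.7982e+02 -1.0000e-01 -4.7400e+00] F [-0.4  0.2 -0.4] w 0.01
```

View pics/wrist6.png

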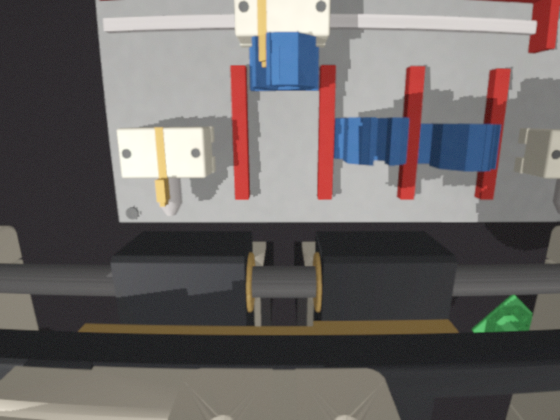

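View pics/sc6_z.png

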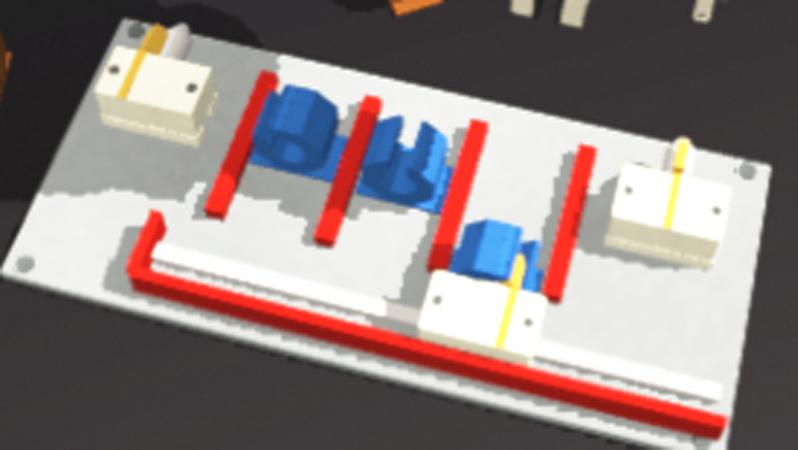

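The hub sits on the shaft with the key in its slot, and the other hubs and spares look unmoved. Next I'll measure the gap and the heights.

```bash
python3 - <<'E'
from plate import *
import pickle
v=pickle.load(open('w6.pkl','rb'))
a=v['img'][0:100,235:345]; cv2.imwrite('pics/w6_z.png',cv2.resize(a,None,fx=6,fy=5.5,interpolation=cv2.INTER_CUBIC))
im=cv2.imread('pics/scene6.png')[235:300,270:335]; cv2.imwrite('pics/sc6_zz.png',cv2.resize(im,None,fx=9,fy=9,interpolation=cv2.INTER_CUBIC))
def dark(d,p,sz=5):
    g=cv2.cvtColor(d['img'],cv2.COLOR_BGR2GRAY).astype(float); x,y=map(int,np.round(p))
    c=g[y-sz:y+sz+1,x-sz:x+sz+1]; wt=np.clip(np.percentile(c,60)-c-25,0,None); yy,xx=np.mgrid[y-sz:y+sz+1,x-sz:x+sz+1]
    return np.array([(wt*xx).sum(),(wt*yy).sum()])/wt.sum()
for b in((244,6),(321,6)): p=dark(v,b);print(p,toplate(plane(v,p,.05)).round(1))
for u in (290,):
    for y in range(28,94,4): q=depthpt(v,u,y); print(y,toplate(q).round(1),q[2].round(4),v['img'][y,u])
s=cap('top','top6.png'); a=s['img'][120:240,170:385]; cv2.imwrite('pics/top6_z.png',cv2.resize(a,None,fx=3.7,fy=3.7,interpolation=cv2.INTER_CUBIC))
E
```

```text
[242.58754864   6.06614786] [[ 51.5 103.4]]
[320.0233463    5.92996109] [[51.5 47.2]]
28 [[36.3 68.9]] 0.0501 [237 253 255]
32 [[30.8 69.1]] 0.0617 [196 157 134]
36 [[28.1 69.1]] 0.0618 [190 133  85]
40 [[25.3 69.1]] 0.0626 [189 133  83]
44 [[22.8 69.1]] 0.0616 [190 132  84]
48 [[20.2 69.1]] 0.0612 [191 134  86]
52 [[17.4 69.1]] 0.0619 [192 136  87]
56 [[14.8 69.1]] 0.0616 [193 135  87]
60 [[12.  69.1]] 0.0617 [190 133  86]
64 [[ 9.4 69.1]] 0.0616 [190 134  85]
68 [[ 6.6 69. ]] 0.0618 [189 133  83]
72 [[ 3.9 69. ]] 0.0616 [190 133  83]
76 [[ 1.1 69. ]] 0.0619 [192 136  87]
80 [[-1.7 69. ]] 0.0625 [192 136  87]
84 [[-4.4 69. ]] 0.0616 [163 111  70]
88 [[-3.8 68.5]] 0.0266 [177 124  78]
92 [[-5.6 68.2]] 0.0102 [179 182 182]
```

View pics/w6_z.png

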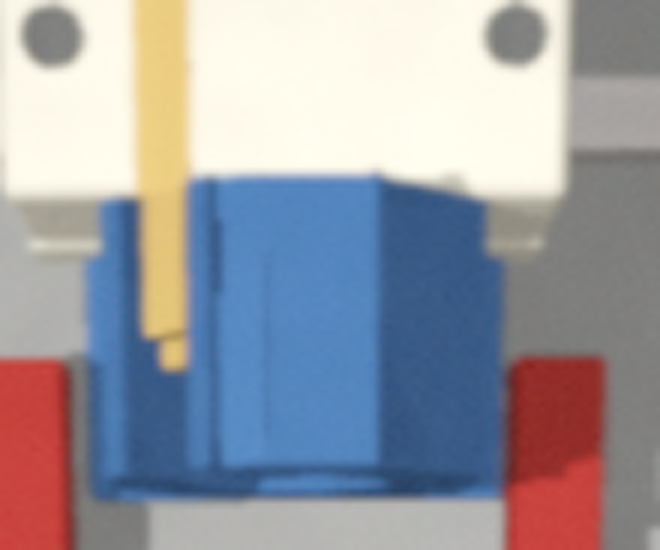

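View pics/sc6_zz.png

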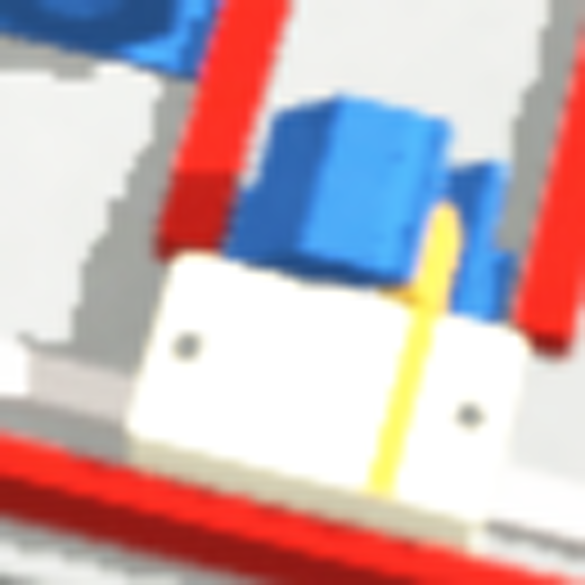

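```bash
python3 st.py; python3 - <<'E'
from plate import *
import pickle
v=pickle.load(open('w6.pkl','rb')); print(toplate(plane(v,[[235+378/6,60]],.062))+[0,9.94], toplate(plane(v,[[290,31.5],[290,84.5]],.062)))
r.close_job()
E
```

```text
t 10.85 plate xy [[-97.63  74.05]] z 0.1748 rot [-1.7991e+02 -1.0000e-02 -4.7200e+00] F [ 0.4  0.2 -0. ] w 0.01
[[12.00211279 73.31659122]] [[31.01642975 69.12116002]
 [-4.73811023 69.01260282]]
the job is handed in; nothing more can be done
```

I slid block_left (its key leans to +y) along the rail until it faced the hub in the +75 mm lane, hub_left. I then pushed hub_left along its lane onto the shaft with nearly closed fingers until it hit a firm stop of about 15 N. I let go, backed off and handed the job in at about 10.9 s.

**Last checks, in plate coordinates:**

| Check | Measured | Required or expected |
|---|---|---|
| Hub top surface | x from about -4.7 to 31.0 mm | – |
| Block front face | x ≈ 31.5 mm | hub origin about 38.3 mm in front of the block origin; 35–41 mm allowed |
| Hub height | top at 0.062 m, same as before the push | 52 mm hub on a 10 mm plate |
| Key | seated in the slot | – |
| Gripper | clear of everything, wrist force about 0 | touching nothing |

**Sideways alignment:** this is the least certain figure. The block measured y ≈ 75.3 mm, while one hub edge gave y ≈ 73.3 mm. The other edges gave 72.7 to 74.8 mm before the push. The offset is therefore about 1–2 mm, inside the 4 mm allowed.

**Other hubs and spare blocks:** they look unmoved in the final pictures, but I did not measure them again.

**Bad readings:** two of the early two-view readings were spoiled, one because the arm hid the block from the top camera and one by a poorly located hole. I left both out; the other views agreed within about 1 mm.

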